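Pin the spice rack's gate shut

TASK

Close the swinging gate across the front of the steel spice-jar rack so that the eye at its free end comes right over the rack's own knuckle, then take the gate pin (the one with the plain round cylinder head and the long pointed shank) from the pin stand and thread it down through both holes until its collar rests on the gate. Let go and leave it standing there, with the gate shut.

Things in the scene. Friction and masses are not known exactly. Their poses are not given: they have to be found in the camera images.
- gate (a joint): Gate angle, rad: 0 = shut on its stop, up to 1.2 as the free end swings out of the rack's front (towards the robot) about an upright hinge. Starts 0.3 to 0.55. A flat steel bar 10 mm thick, 87 to 113 mm above the counter, ending in a round eye centred 200 mm from the hinge. About 1 N on the bar moves it; it stays where it is left.
- gate_eye (a point): Centre of the upper mouth of the eye at the gate's free end, 115 mm above the counter: an upright steel tube, 40 mm outside, 24 mm bore, 30 mm high (85 to 115 mm). With the gate shut it stands exactly above the rack's knuckle.
- knuckle (a point): Upper mouth of the rack's fixed knuckle, an upright tube 40 mm outside, 24 mm bore, 50 to 80 mm above the counter, open below. Its y axis points along the shut gate to the hinge axis 200 mm away, x level into the rack, z up. Jars 125 mm high stand in the rack from 70 mm behind the shut gate's line; a 12 mm high floor plate reaches 25 mm in front of it.
- gate_pin: Steel, 120 g, hangs upright by its collar in one of 3 wells. Origin: collar's underside, 100 mm up at start; z up. Collar 38 mm wide, 4 thick; round head 24 mm wide, 4 to 40 mm above origin; shank 12 mm wide, 70 long, last 14 mm tapering to 5. Wells 65 mm apart in a row along the pin's x: grip along its y. The others are short stubs with square and ball heads.
Mind the look-alikes: they are no part of the job. What is shaped like the gate_pin but blue, orange or yellow is not meant.

How it is judged:
On the way:
1. the gate is shut (value of joint gate below 0.08 rad), for 0.2 s.
At the end, for the whole second after the job is handed in: The gate is within 0.08 rad of shut, and the gate pin stands at rest and upright (within 0.17 rad) through the gate's eye and the rack's knuckle, its axis within 14 mm of the knuckle's and its collar's underside 20 to 45 mm above the knuckle's mouth (35 mm when it rests on the gate) (value of joint gate below 0.08 rad and horizontal distance between gate_pin and knuckle below 0.014 m and z of gate_pin in the frame of knuckle between 0.02 and 0.045 m and angle between gate_pin's own z axis and vertical below 0.17 rad and linear speed of gate_pin below 0.02 m/s); the robot touches nothing.
It also fails if it takes over 54 s, if anything falls off the work surface, if the arm or the gripper's body presses on something with over 40 N, if the wrist force passes 120 N, or if a joint passes its speed limit or range.

ROBOT

A 6-joint arm with a two-finger parallel gripper is mounted at the origin on the work surface. World frame = base frame: x ahead of the robot, y to its left, z up, the work surface at z = 0. Lengths are in m, angles in rad, forces in N, time in s.
With the tool pointing down it reaches from about 0.35 to 0.725 m from the base axis. Payload 6 kg.
Tool frame: the origin (TCP) lies on the centre line of the jaws, within the pads' length; the fingertips stand bot.tips_ahead ahead of it and the grasp point (between the pads) lies 6 mm ahead of it (bot.tips_ahead is the distance from the TCP to the fingertips, in m); z points along the fingers, y is the direction in which the jaws open and shut (so a half turn about z gives the same grasp; the last joint's range is limited). The gripper opens to 85 mm and grips with 20 to 120 N. Pads are 22 mm wide; open, the fingers measure 114 mm over their backs; the gripper's body (76 mm by 85 mm) begins 54 mm behind the grasp point. The pads swing forward as they close: fully open they stand 13 mm farther back than shut.
Start: joints at [-0.875, 0.04, 0.085, 0, -1.615, -0.334], TCP at [0.212, -0.561, 0.256] pointing down, gripper open.
Joint ranges: [-2.56, 2.56], [-1.29, 2.01], [-1.08, 1.49], [-3.29, 1.98], [-2.81, -0.18], [-2.99, 2.99]. Speed limits (rad/s): [2.57, 2.57, 3.01, 3.14, 3.14, 3.14].

INTERFACE

Orientations are given as a unit quaternion [x, y, z, w].
In Python, from workcell import bot gives the robot as it stands.
- The arm moves only by the tool move_arm, never from a script. Its argument "plan" is a list of rows, each an object with "offset": the shift along the tool's x, y, z in m, a list of three; "turn": the turn, a rotation vector about the tool's x, y, z in degrees, a list of three; "jaw": the gripper's target within -1 to 1 (fully open at 1, half-way at 0, shut at -1). A call has 1 to 5 rows; each row shifts and turns the commanded pose from where the row before left it, along the tool's axes as they then stand; what a row does not reach is not made up. A row lasts 1/12 s, in which the tool goes at most 41.7 mm and 7.16 degrees, less where a joint would pass 70% of its speed; a pose out of reach is approached as far as the arm can. A call is refused whole if a number of a shift passes 0.0417 or a number of a turn 7.16, either way. A call with a gripper value outside its range is refused whole. The fingers move at their own pace and stop on an object; "grip_force" is the grip in N (left out, the last holds). Time passes only in rows, so rows that do not move let the fingers close. It gives the time, the measured TCP pose, the force and the opening at its end, in the units of the state.
- bot.get_obs(): the state, without advancing time (a new reading comes with each control period).
- bot.snapshot(name): name is "scene" or "top" or "wrist"; returns a dict with "image" (400x640x3 uint8, red, green, blue), "vfov" (degrees; the focal length in pixels is half the picture's height over the tangent of half this angle, whatever the lens; pixels are square), "cx", "cy" (the principal point, pixels), "k1" (the pictures are not rectified: a ray, as slopes to the right and down, at radius r is drawn at 1 + k1 r^2 times it, then the intrinsics apply), "position" and "attitude" of the camera in the world. Camera axes: x right, y down, z forward; pixel columns grow to the right and rows downward; lengths in m; the calibration is good to about 2 mm. A picture is of the moment at which its call begins. There is no depth.
- bot.job_done(): hands the job in, once; it reports no verdict.
The state is a dict: "time": time; "joint_positions": joint angles; "qd": joint speeds; "joint_efforts": joint torques, N m; "position": TCP position; "orientation": TCP orientation; "contact_force": force on the tool from outside, world axes, zero at the start; "moment": the same for the moment, N m; "opening": finger opening in m.
Only numpy, scipy, OpenCV 4.12 (cv2) and the standard library are available. Lean on these libraries where they do the work, as an engineer would, in place of code of your own. Each camera call takes 0.05 s, during which the arm holds its last target.

## Working session

There is one attempt and no reset: what is moved stays moved. The work goes in short steps, Python scripts to look and compute and a tool call to move; the robot and the scene stay as the last step left them, time stands still between calls to the robot, and variables do not carry over. Pictures are saved under pics/ and viewed, and the job is handed in when it is done.

Besides the shell and the picture viewer there is one more tool, called after ">>>" as name(argument=value, ...) on one line, values as JSON. move_arm: Moves the arm, as the interface text tells. Its arguments: {"type":"object","properties":{"plan":{"type":"array","items":{"type":"object","properties":{"offset":{"type":"array","items":{"type":"number"}},"turn":{"type":"array","items":{"type":"number"}},"jaw":{"type":"number"}}}},"grip_force":{"type":"number"}},"required":["plan"]}

```bash
ls; mkdir -p pics; cat > h.py <<'E'
import numpy as np, cv2, pickle
from scipy.spatial.transform import Rotation as R
from workcell import bot
def K(s):
    f=200/np.tan(np.radians(s['vfov'])/2); return f
def snap(n,fn):
    s=bot.snapshot(n); cv2.imwrite(f'pics/{fn}.png',s['image'][:,:,::-1]); pickle.dump(s,open(f'pics/{fn}.pkl','wb')); return s
def load(fn): return pickle.load(open(f'pics/{fn}.pkl','rb'))
def att(s):
    a=np.array(s['attitude']); return a if a.shape==(3,3) else R.from_quat(a).as_matrix()
def ray(s,u,v):
    f=K(s); d=np.array([(u-s['cx'])/f,(v-s['cy'])/f]); p=d.copy()
    for _ in range(30): p=d/(1+s['k1']*(p@p))
    return att(s)@np.array([p[0],p[1],1])
def atz(s,u,v,z):
    d=ray(s,u,v); o=np.array(s['position']); return o+d*(z-o[2])/d[2]
def proj(s,P):
    c=att(s).T@(np.array(P)-s['position']); p=c[:2]/c[2]; p=p*(1+s['k1']*(p@p)); return p*K(s)+[s['cx'],s['cy']]
def tri(obs):
    A=np.zeros((3,3));b=np.zeros(3)
    for s,u,v in obs:
        d=ray(s,u,v); d/=np.linalg.norm(d); M=np.eye(3)-np.outer(d,d); A+=M; b+=M@s['position']
    return np.linalg.solve(A,b)
def crop(fn,out,u0,v0,u1,v1,k):
    im=cv2.imread(f'pics/{fn}.png')[v0:v1,u0:u1]; cv2.imwrite(f'pics/{out}.png',cv2.resize(im,None,fx=k,fy=k,interpolation=cv2.INTER_CUBIC))
E
python3 - <<'E'
from h import *
o=bot.get_obs(); print(o); print(bot.tips_ahead)
for n in ['scene','top','wrist']:
    s=snap(n,n+'0'); print(n,{k:v for k,v in s.items() if k!='image'})
E
```

```text
pics
{'time': 0.0, 'joint_positions': array([-8.75286824e-01,  4.08050070e-02,  8.38111509e-02, -4.95945624e-04,
       -1.61553136e+00, -3.33718174e-01]), 'qd': array([ 0.00050552,  0.00211395,  0.00013007,  0.0003473 ,  0.00153731,
       -0.00039318]), 'joint_efforts': array([-1.04747323e-03, -3.68216550e+01,  3.47402251e+01,  6.93209097e+00,
       -5.60203494e-03,  4.60395131e-05]), 'position': array([ 0.212361  , -0.56084419,  0.25527656]), 'orientation': array([-1.79921320e-01,  9.83680593e-01,  8.74420420e-04, -2.09831138e-04]), 'contact_force': array([-0.9704385 , -0.23589617,  1.07768555]), 'moment': array([-0.02703924,  0.04258099, -0.03246688]), 'opening': 0.08557411592848102}
0.025
scene {'vfov': 44.081780206335566, 'cx': 318.97876170495977, 'cy': 212.22088278316374, 'k1': -0.12297626421242742, 'position': array([ 1.00677014, -0.34698262,  1.0533069 ]), 'attitude': array([ 0.86182431,  0.42094076, -0.13141375, -0.25059563])}
top {'vfov': 46.20294945453783, 'cx': 321.425142435416, 'cy': 204.7614553618759, 'k1': 0.037464037132480484, 'position': array([0.377064  , 0.00582029, 1.02221229]), 'attitude': array([-0.69808178,  0.7116718 , -0.04576608,  0.06411348])}
wrist {'vfov': 66.4223099990099, 'cx': 321.4124225314569, 'cy': 197.27963014957456, 'k1': -0.0033657331759440047, 'position': array([ 0.14191113, -0.58812212,  0.37328239]), 'attitude': array([0.56214836, 0.81333164, 0.12381196, 0.08456637])}
```

View pics/scene0.png

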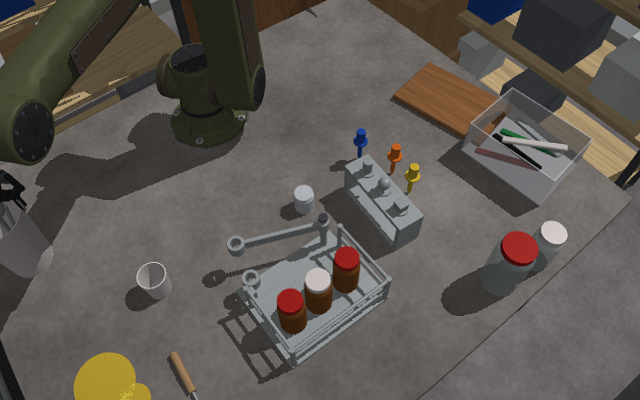

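View pics/top0.png

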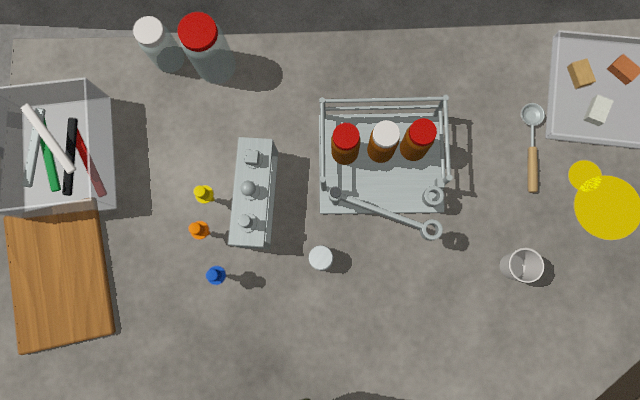

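View pics/wrist0.png

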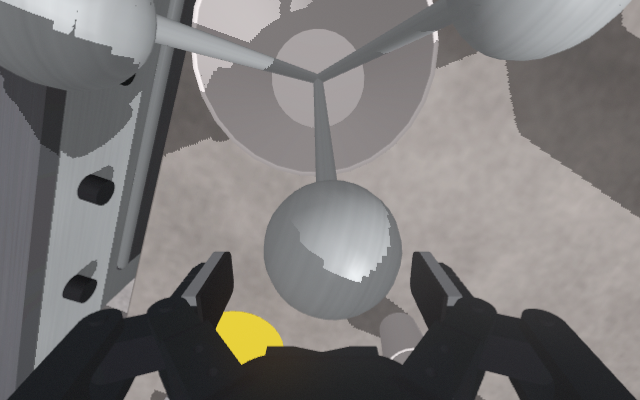

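The scene camera shows the rack (~315,300), the gate from hinge post (322,218) to eye (237,243), and the knuckle at (251,278). The stand holds three grey pins at (367,165), (384,183) and (402,205). The blue, orange and yellow pins (360,135), (394,152) and (413,172) are look-alikes.

Next I'll enlarge the stand and rack.

```bash
python3 - <<'E'
from h import *
crop('top0','c1',190,120,300,290,4)
crop('scene0','c2',330,110,450,250,4)
crop('top0','c3',310,90,470,260,4)
crop('scene0','c4',200,200,400,370,4)
a=[cv2.imread(f'pics/c{i}.png') for i in (1,2)]
h=max(x.shape[0] for x in a);cv2.imwrite('pics/c12.png',cv2.resize(np.hstack([cv2.copyMakeBorder(x,0,h-x.shape[0],0,0,cv2.BORDER_CONSTANT) for x in a]),None,fx=.8,fy=.8))
E
```

```text
(no output)
```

View pics/c12.png

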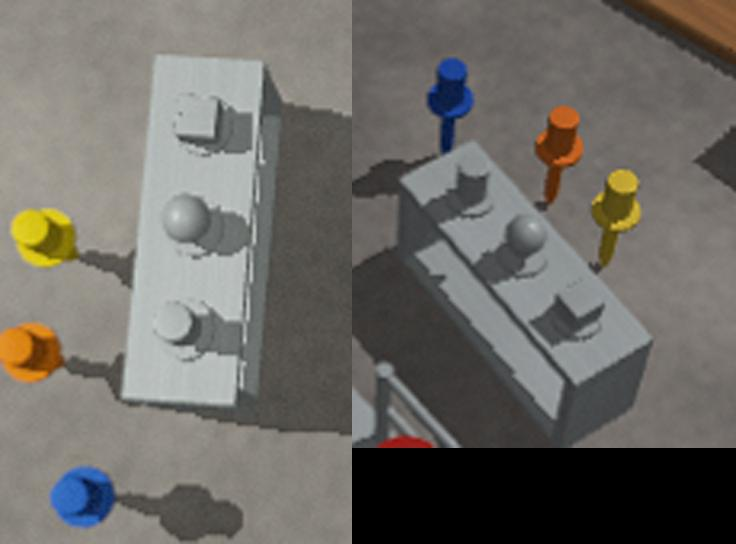

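View pics/c3.png

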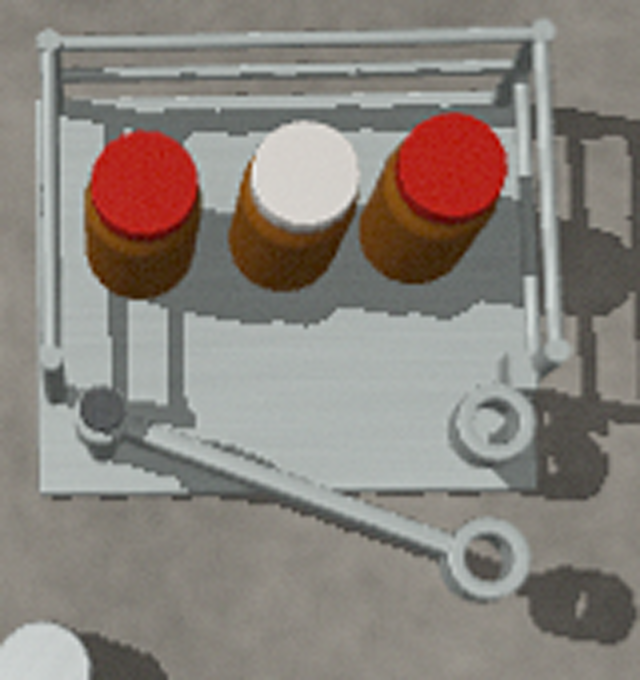

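View pics/c4.png

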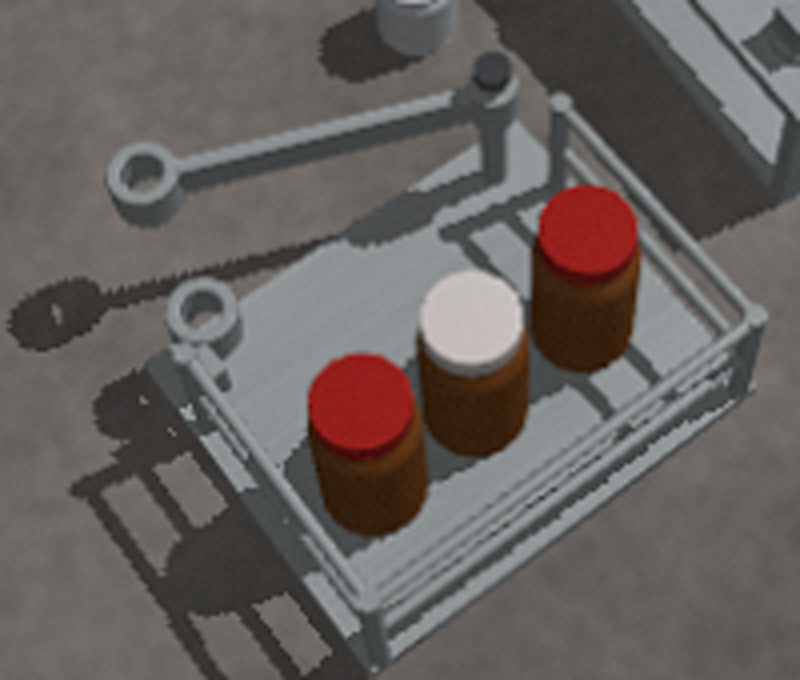

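The pins in the stand, by head (top / scene pixels):
- **Round cylinder head:** (245,220) / (368,162). It is plain grey, so it fits the gate pin.
- **Ball head:** (248,188) / (384,183).
- **Square head:** (252,157) / (402,205).

The coloured cylinder-head pins stand outside the stand and are not meant. The enlarged crop confirms the grey round cylinder.

```bash
python3 - <<'E'
from h import *
t,s=load('top0'),load('scene0')
T=dict(head=((245,220.3),(368.1,161.9),.14),knuckle=((433.3,196),(251.3,277.5),.08),eye=((431.8,230),(235.8,244.3),.115),hinge=((335.5,192),(323,217.5),.12))
P={}
for n,(a,b,z) in T.items():
    print(n,'tri',tri([(t,*a),(s,*b)]).round(4),'top',atz(t,*a,z).round(4),'scene',atz(s,*b,z).round(4))
    P[n]=(atz(t,*a,z)+atz(s,*b,z))/2
d=lambda a,b:np.linalg.norm((P[a]-P[b])[:2])
print('h-k',d('hinge','knuckle'),'h-e',d('hinge','eye'))
f=lambda a:np.arctan2(*(P[a]-P['hinge'])[1::-1])
print(np.degrees([f('knuckle'),f('eye')]), f('eye')-f('knuckle'))
# stand edges
for q in [(155,55),(265,60),(122,400),(237,404)]:
    print(atz(t,q[0]/3.2+190,q[1]/3.2+120,.1).round(4))
print('cup',atz(t,320,258,.05).round(3), 'colored',[atz(t,u,v,.1).round(3) for u,v in((204,194),(199,230),(216,275))])
print(R.from_quat(bot.get_obs()['orientation']).as_matrix().round(3))
E
```

```text
head tri [0.4903 0.1761 0.1409] top [0.4889 0.1735 0.14  ] scene [0.4909 0.1797 0.14  ]
knuckle tri [ 0.5399 -0.1956  0.0778] top [ 0.5382 -0.1976  0.08  ] scene [ 0.5424 -0.1936  0.08  ]
eye tri [ 0.4674 -0.1827  0.1099] top [ 0.4658 -0.1836  0.115 ] scene [ 0.4715 -0.1818  0.115 ]
hinge tri [0.5423 0.0021 0.1319] top [5.435e-01 1.000e-04 1.200e-01] scene [0.5373 0.0085 0.12  ]
h-k 0.19994020683129138 h-e 0.20031470725004275
[ -90.02022427 -110.97433441] -0.3657182137454609
[0.6654 0.1958 0.1   ]
[0.6604 0.1254 0.1   ]
[0.4456 0.214  0.1   ]
[0.4417 0.143  0.1   ]
cup [0.419 0.035 0.05 ] colored [array([0.549, 0.264, 0.1  ]), array([0.476, 0.272, 0.1  ]), array([0.388, 0.237, 0.1  ])]
[[-0.935 -0.354 -0.001]
 [-0.354  0.935  0.001]
 [ 0.     0.001 -1.   ]]
```

Measurements agree with the given sizes: hinge to knuckle is 0.200 m, hinge to eye 0.200 m, and the head triangulates at z 0.141. The gate is open by 0.37 rad. I'll lift first to clear the utensils, then travel with the jaws shut to push the gate.

>>> move_arm(plan=[{"offset": [0,0,-0.03],"jaw": -1},{"offset": [0,0,-0.03],"jaw": -1},{"offset": [-0.0285,0.026,0],"jaw": -1},{"offset": [-0.0285,0.026,0],"jaw": -1},{"offset": [-0.0285,0.026,0],"jaw": -1}], grip_force=40)

```text
invalid input
```

>>> move_arm(plan=[{"offset": [-0.0285,0.026,0],"jaw": -1},{"offset": [-0.0285,0.026,0],"jaw": -1},{"offset": [-0.0285,0.026,0],"jaw": -1},{"offset": [-0.0285,0.026,0],"jaw": -1},{"offset": [-0.0285,0.026,0],"jaw": -1}])

```text
invalid input
```

>>> move_arm(plan=[{"offset": [-0.0285,0.026,0],"jaw": -1},{"offset": [-0.0285,0.026,0],"jaw": -1},{"offset": [-0.0285,0.026,0],"jaw": -1},{"offset": [-0.0285,0.026,0],"jaw": -1},{"turn": [0,0,6],"offset": [0,0,0.03],"jaw": -1}])

```text
invalid input
```

>>> move_arm(plan=[{"turn": [0,0,6.5],"offset": [0,0,0.03],"jaw": -1},{"turn": [0,0,6.5],"offset": [0,0,0.03],"jaw": -1},{"turn": [0,0,6.4],"offset": [0,0,0.03],"jaw": -1},{"jaw": -1},{"jaw": -1}])

```text
invalid input
```

```bash
cat >> h.py <<'E'
def rel(P):
    o=bot.get_obs(); M=R.from_quat(o['orientation']).as_matrix(); return (M.T@(np.array(P)-o['position'])).round(4)
def st():
    o=bot.get_obs(); M=R.from_quat(o['orientation']).as_matrix()
    print('t',o['time'],'p',o['position'].round(4),'yaw_y',np.degrees(np.arctan2(M[1,1],M[0,1])).round(2),'z',M[:,2].round(4),'F',o['contact_force'].round(2),'open',round(o['opening'],4),'q',o['joint_positions'].round(2))
E
python3 - <<'E'
from h import *
st(); s=snap('wrist','wrist1'); print(rel([.44,-.13,.105]))
t=load('top0');s=load('scene0')
print('post',tri([(t,555/4+310,350/4+90),(s,185/4+200,353/4+200)]))
E
```

```text
t 0.15 p [ 0.2124 -0.5609  0.2555] yaw_y 110.73 z [-6.0e-04  1.2e-03 -1.0e+00] F [ 0.16  0.51 -0.65] open 0.0857 q [-0.88  0.04  0.08 -0.   -1.62 -0.33]
[-0.3655  0.3223  0.151 ]
post [ 0.57001636 -0.221751    0.11002297]
```

View pics/wrist1.png

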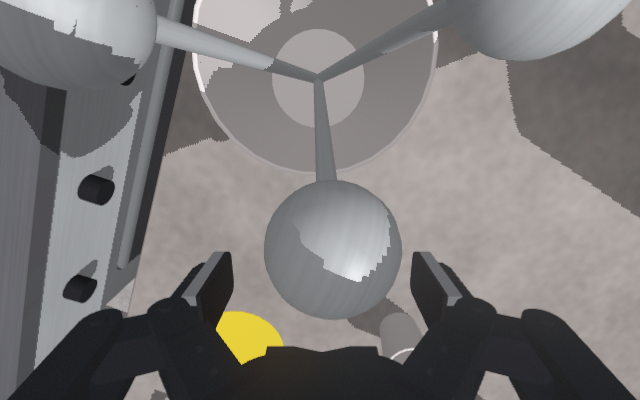

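All the calls were refused, probably because each row needs all three fields. The wrist view shows utensil heads under the gripper, so I'll keep the jaws open until I've lifted clear.

>>> move_arm(plan=[{"offset": [0,0,-0.03],"turn": [0,0,0],"jaw": 1},{"offset": [0,0,-0.03],"turn": [0,0,0],"jaw": 1},{"offset": [-0.0285,0.026,0],"turn": [0,0,0],"jaw": -1},{"offset": [-0.0285,0.026,0],"turn": [0,0,0],"jaw": -1},{"offset": [-0.0285,0.026,0],"turn": [0,0,0],"jaw": -1}], grip_force=40)

```text
time: 0.62
position: [0.265, -0.457, 0.316]
orientation: [-0.179, 0.984, 0.0, 0.0]
contact_force: [0.2, -0.3, 0.3]
opening: 0.0518
```

>>> move_arm(plan=[{"offset": [-0.0285,0.026,0],"turn": [0,0,0],"jaw": -1},{"offset": [-0.0285,0.026,0],"turn": [0,0,0],"jaw": -1},{"offset": [-0.0285,0.026,0],"turn": [0,0,0],"jaw": -1},{"offset": [-0.0285,0.026,0],"turn": [0,0,0],"jaw": -1},{"offset": [-0.0285,0.026,0],"turn": [0,0,0],"jaw": -1}])

```text
time: 1.03
position: [0.3522, -0.2842, 0.3163]
orientation: [-0.18, 0.984, -0.0, 0.0]
contact_force: [1.7, -0.4, -0.2]
opening: 0.0001
```

>>> move_arm(plan=[{"offset": [-0.0285,0.026,0],"turn": [0,0,0],"jaw": -1},{"offset": [-0.0285,0.026,0],"turn": [0,0,0],"jaw": -1},{"offset": [-0.0285,0.026,0],"turn": [0,0,0],"jaw": -1},{"offset": [-0.0285,0.026,0],"turn": [0,0,0],"jaw": -1},{"offset": [0,0,0.03],"turn": [0,0,6],"jaw": -1}])

```text
time: 1.45
position: [0.4251, -0.1442, 0.2905]
orientation: [-0.131, 0.991, -0.001, 0.004]
contact_force: [0.1, -0.6, 1.1]
opening: -0.0001
```

>>> move_arm(plan=[{"offset": [0,0,0.03],"turn": [0,0,6.5],"jaw": -1},{"offset": [0,0,0.03],"turn": [0,0,6.5],"jaw": -1},{"offset": [0,0,0.03],"turn": [0,0,6.4],"jaw": -1},{"offset": [0,0,0],"turn": [0,0,0],"jaw": -1},{"offset": [0,0,0],"turn": [0,0,0],"jaw": -1}])

```text
time: 1.87
position: [0.4212, -0.1485, 0.1958]
orientation: [0.039, 0.999, -0.0, -0.001]
contact_force: [-0.6, -0.3, 1.6]
opening: -0.0004
```

```bash
python3 - <<'E'
from h import *
st(); s=snap('top','top1'); print(rel([.44,-.13,.105]))
E
```

```text
t 1.8667 p [ 0.4212 -0.1485  0.1958] yaw_y 85.52 z [-2.5e-03 -6.0e-04 -1.0e+00] F [-0.6  -0.33  1.6 ] open -0.0004 q [ 0.12 -0.38 -0.4   0.   -1.56 -1.77]
[-0.0163  0.0201  0.0929]
```

View pics/top1.png

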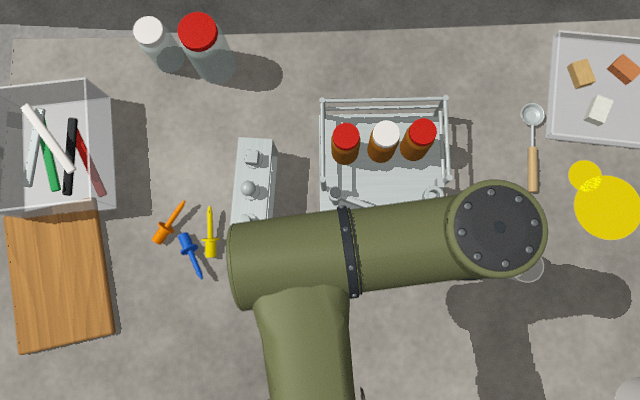

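The top view shows the arm over the gate area. The blue, orange and yellow look-alikes have toppled and lie beside the stand, near (165,225), (190,255) and (210,230), still on the counter. I'll lower now and push the gate.

>>> move_arm(plan=[{"offset": [-0.008,0.01,0.03],"turn": [0,0,0],"jaw": -1},{"offset": [-0.008,0.01,0.03],"turn": [0,0,0],"jaw": -1},{"offset": [0,0,0.03],"turn": [0,0,0],"jaw": -1},{"offset": [0,0,0],"turn": [0,0,0],"jaw": -1}])

```text
time: 2.25
position: [0.4378, -0.129, 0.1027]
orientation: [0.039, 0.999, 0.001, -0.003]
contact_force: [-1.4, -1.1, -1.1]
opening: 0.0
```

>>> move_arm(plan=[{"offset": [-0.015,0,0],"turn": [0,0,0],"jaw": -1},{"offset": [-0.015,0,0],"turn": [0,0,0],"jaw": -1},{"offset": [-0.012,0,0],"turn": [0,0,0],"jaw": -1},{"offset": [-0.012,0,0],"turn": [0,0,0],"jaw": -1}])

```text
time: 2.58
position: [0.4951, -0.1348, 0.1103]
orientation: [0.04, 0.999, -0.0, 0.002]
contact_force: [-1.8, -0.8, 0.5]
opening: 0.0002
```

```bash
python3 - <<'E'
from h import *
st(); s=snap('scene','scene2')
E
```

```text
t 2.5833 p [ 0.4951 -0.1348  0.1103] yaw_y 85.43 z [ 0.0033 -0.0011 -1.    ] F [-1.78 -0.8   0.5 ] open 0.0002 q [ 0.13 -0.17 -0.38  0.   -1.35 -1.78]
```

View pics/scene2.png

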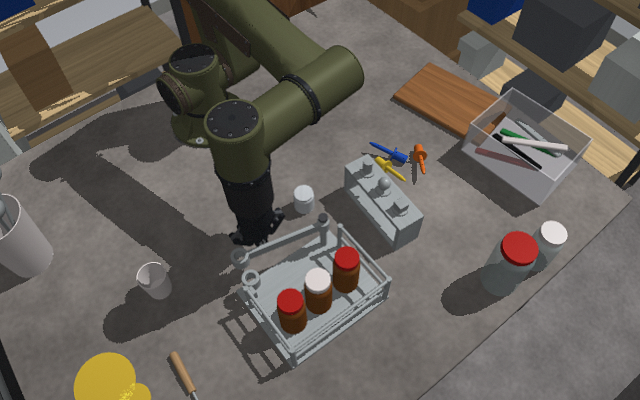

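The scene view shows the fingers on the bar near (255,235), with the eye at (240,257) moving in towards the knuckle. I'll keep pushing gently until the force rises at the stop.

>>> move_arm(plan=[{"offset": [-0.01,0,0],"turn": [0,0,0],"jaw": -1},{"offset": [-0.01,0,0],"turn": [0,0,0],"jaw": -1},{"offset": [-0.005,0,0],"turn": [0,0,0],"jaw": -1},{"offset": [0,0,0],"turn": [0,0,0],"jaw": -1}])

```text
time: 2.97
position: [0.5195, -0.1364, 0.1086]
orientation: [0.04, 0.999, -0.0, 0.001]
contact_force: [0.2, 0.2, 0.1]
opening: 0.0001
```

>>> move_arm(plan=[{"offset": [-0.003,0,0],"turn": [0,0,0],"jaw": -1},{"offset": [0,0,0],"turn": [0,0,0],"jaw": -1}])

```text
time: 3.13
position: [0.5215, -0.1364, 0.1073]
orientation: [0.041, 0.999, 0.0, 0.001]
contact_force: [-0.1, -0.2, -1.2]
opening: 0.0002
```

>>> move_arm(plan=[{"offset": [-0.003,0,0],"turn": [0,0,0],"jaw": -1},{"offset": [0,0,0],"turn": [0,0,0],"jaw": -1}])

```text
time: 3.3
position: [0.5243, -0.1366, 0.1066]
orientation: [0.041, 0.999, 0.0, 0.0]
contact_force: [-1.0, 0.7, -0.3]
opening: -0.0001
```

```bash
python3 - <<'E'
from h import *
st(); s=snap('scene','scene3'); crop('scene3','c5',200,190,360,330,4)
E
```

```text
t 3.3 p [ 0.5243 -0.1366  0.1066] yaw_y 85.35 z [ 4.e-04 -0.e+00 -1.e+00] F [-1.02  0.74 -0.34] open -0.0001 q [ 0.12 -0.08 -0.31  0.   -1.34 -1.77]
```

View pics/c5.png

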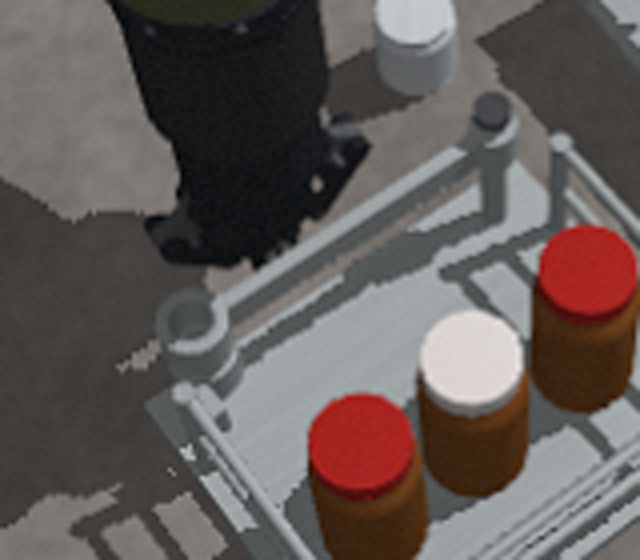

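```bash
python3 - <<'E'
from h import *
s=load('scene3'); e=atz(s,248.3,269.5,.115); k=atz(s,251.3,277.5,.08); print(e,k)
E
```

```text
[ 0.5396336  -0.19381765  0.115     ] [ 0.5424359  -0.19360503  0.08      ]
```

>>> move_arm(plan=[{"offset": [-0.004,0,0],"turn": [0,0,0],"jaw": -1},{"offset": [0,0,0],"turn": [0,0,0],"jaw": -1}])

```text
time: 3.52
position: [0.5254, -0.1368, 0.1062]
orientation: [0.041, 0.999, -0.0, -0.004]
contact_force: [-14.9, 4.4, 9.2]
opening: 0.0
```

>>> move_arm(plan=[{"offset": [-0.003,0,0],"turn": [0,0,0],"jaw": -1},{"offset": [0,0,0],"turn": [0,0,0],"jaw": -1}])

```text
time: 3.68
position: [0.5256, -0.1368, 0.1062]
orientation: [0.041, 0.999, 0.0, -0.007]
contact_force: [-29.6, 8.9, 17.8]
opening: -0.0001
```

The gate is on its stop: force is up to 30 N and the arm has stopped moving. I'll back off, rise, and travel to the pin.

>>> move_arm(plan=[{"offset": [0.015,0,0],"turn": [0,0,0],"jaw": -1},{"offset": [0.03,0,0],"turn": [0,0,0],"jaw": -1},{"offset": [0,0,-0.04],"turn": [0,0,0],"jaw": -1},{"offset": [0,0,-0.04],"turn": [0,0,0],"jaw": -1},{"offset": [0,0.01,-0.04],"turn": [0,0,0],"jaw": -0.5}])

```text
time: 4.1
position: [0.4856, -0.1245, 0.2269]
orientation: [0.041, 0.999, -0.001, -0.001]
contact_force: [1.0, -0.4, 0.2]
opening: 0.0106
```

>>> move_arm(plan=[{"offset": [0,0.04,-0.01],"turn": [0,0,0],"jaw": 0},{"offset": [0,0.04,0],"turn": [0,0,0],"jaw": 0.4},{"offset": [0,0.04,0],"turn": [0,0,0],"jaw": 0.4},{"offset": [0,0.04,0],"turn": [0,0,0],"jaw": 0.4},{"offset": [0,0.04,0],"turn": [0,0,0],"jaw": 0.4}])

```text
time: 4.52
position: [0.5032, 0.0778, 0.2368]
orientation: [0.041, 0.999, 0.0, 0.001]
contact_force: [2.2, 0.8, -0.2]
opening: 0.0597
```

>>> move_arm(plan=[{"offset": [0,0.04,0],"turn": [0,0,0],"jaw": 0.4},{"offset": [0,0.03,0],"turn": [0,0,0],"jaw": 0.4},{"offset": [0,0,0],"turn": [0,0,0],"jaw": 0.4},{"offset": [0,0,0],"turn": [0,0,0],"jaw": 0.4}])

```text
time: 4.85
position: [0.5089, 0.1471, 0.2358]
orientation: [0.039, 0.999, -0.0, -0.0]
contact_force: [0.1, -0.7, -0.9]
opening: 0.0596
```

```bash
python3 - <<'E'
from h import *
st(); s=snap('wrist','wrist4'); snap('top','top4'); print(proj(s,[.4903,.176,.14]))
E
```

```text
t 4.85 p [0.5089 0.1471 0.2358] yaw_y 85.49 z [-8.e-04 -5.e-04 -1.e+00] F [ 0.06 -0.72 -0.86] open 0.0596 q [ 0.66 -0.15 -0.13 -0.   -1.59 -2.31]
[359.76792103 181.82321196]
```

View pics/wrist4.png

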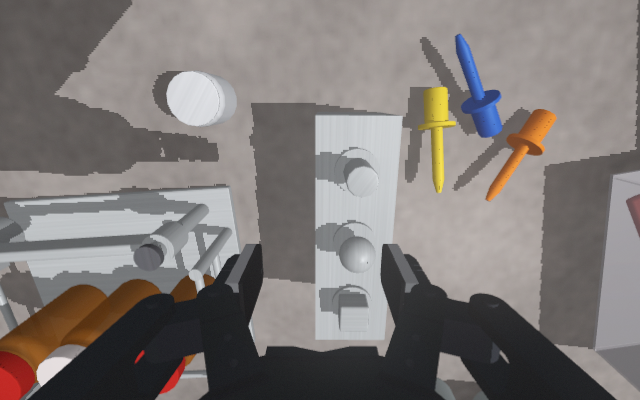

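View pics/top4.png

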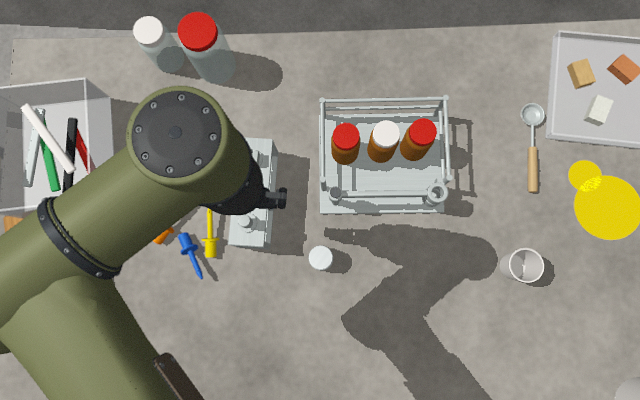

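The wrist view shows the cylinder head at (362,180), against a predicted (360,182). The ball is at (357,254) and the square at (353,312). The top view shows the gate shut, with its eye at (437,192).

```bash
python3 - <<'E'
from h import *
s=load('wrist4'); print(atz(s,362,180.5,.14), proj(s,[.4903,.176,.14]))
t=load('top4'); crop('top4','c6',410,170,460,220,12); sc=snap('scene','scene4'); crop('scene4','c7',225,245,275,295,12)
import cv2
cv2.imwrite('pics/c67.png',cv2.resize(np.hstack([cv2.imread('pics/c6.png'),cv2.imread('pics/c7.png')]),None,fx=.66,fy=.66))
print(rel([.4905,.176,.236]))
E
```

```text
[0.48944451 0.17764402 0.14      ] [359.76792103 181.82321196]
[0.0211 0.0295 0.0005]
```

View pics/c67.png

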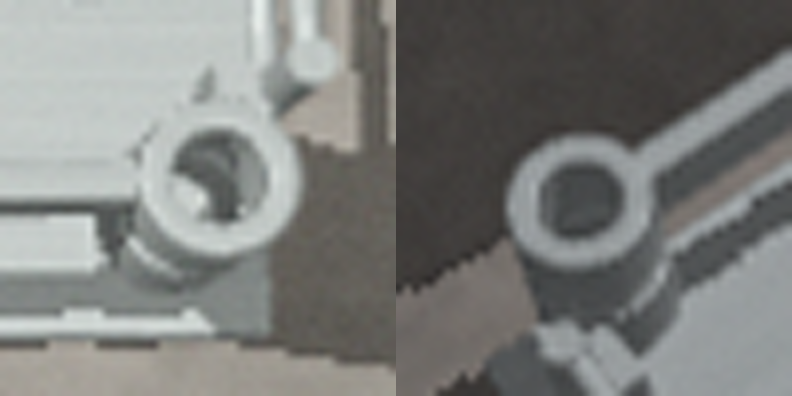

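```bash
python3 - <<'E'
from h import *
t,s=load('top4'),load('scene4')
print(tri([(t,438,192.3),(s,248.2,270.25)]),atz(t,438,192.3,.115),atz(s,248.2,270.25,.115))
print(rel([.490,.1765,.236]))
E
```

```text
[ 0.54023209 -0.19714395  0.11611557] [ 0.53930123 -0.19949751  0.115     ] [ 0.54097907 -0.19496014  0.115     ]
[0.0216 0.0299 0.0005]
```

>>> move_arm(plan=[{"offset": [0.011,0.015,0],"turn": [0,0,0],"jaw": 0.4},{"offset": [0.0105,0.015,0],"turn": [0,0,0],"jaw": 0.4},{"offset": [0,0,0.03],"turn": [0,0,0],"jaw": 0.4},{"offset": [0,0,0],"turn": [0,0,0],"jaw": 0.4},{"offset": [0,0,0],"turn": [0,0,0],"jaw": 0.4}])

```text
time: 5.42
position: [0.4896, 0.1759, 0.2055]
orientation: [0.041, 0.999, -0.001, -0.001]
contact_force: [0.1, 0.2, -0.0]
opening: 0.0597
```

```bash
python3 - <<'E'
from h import *
st(); s=snap('wrist','wrist5'); print(rel([.490,.1765,.136])); print(proj(s,[.49,.1765,.14]))
E
```

```text
t 5.4167 p [0.4896 0.1759 0.2055] yaw_y 85.27 z [-0.0021 -0.0017 -1.    ] F [ 0.06  0.21 -0.04] open 0.0597 q [ 0.73 -0.17 -0.21 -0.   -1.54 -2.39]
[0.0003 0.0004 0.071 ]
[322.89397074 225.21580588]
```

View pics/wrist5.png

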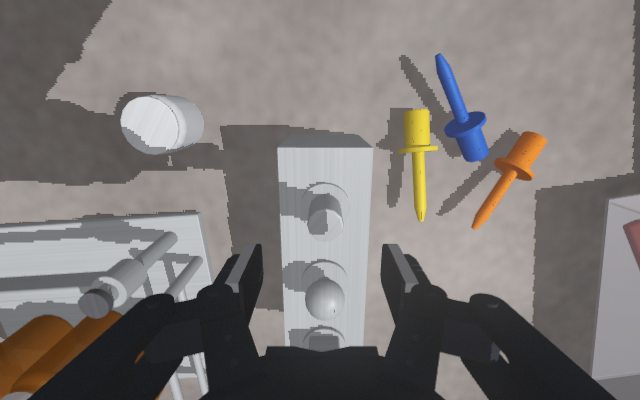

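The pin head is at (326,224), about 2 mm to the right of centre. I'll nudge by 1 mm and descend.

>>> move_arm(plan=[{"offset": [0,0.001,0.025],"turn": [0,0,0],"jaw": 0.4},{"offset": [0,0,0.025],"turn": [0,0,0],"jaw": 0.4},{"offset": [0,0,0.018],"turn": [0,0,0],"jaw": 0.4},{"offset": [0,0,0],"turn": [0,0,0],"jaw": 0.4}])

```text
time: 5.8
position: [0.4892, 0.1769, 0.1356]
orientation: [0.041, 0.999, -0.001, -0.002]
contact_force: [0.3, 0.2, -0.2]
opening: 0.0602
```

>>> move_arm(plan=[{"offset": [0,0,0],"turn": [0,0,0],"jaw": -1},{"offset": [0,0,0],"turn": [0,0,0],"jaw": -1},{"offset": [0,0,0],"turn": [0,0,0],"jaw": -1},{"offset": [0,0,0],"turn": [0,0,0],"jaw": -1},{"offset": [0,0,0],"turn": [0,0,0],"jaw": -1}], grip_force=50)

```text
time: 6.22
position: [0.4913, 0.1785, 0.141]
orientation: [0.041, 0.999, 0.001, 0.002]
contact_force: [-0.2, -0.6, 6.7]
opening: 0.0224
```

```bash
python3 - <<'E'
from h import *
st(); s=snap('wrist','wrist6')
E
```

```text
t 6.2167 p [0.4913 0.1785 0.141 ] yaw_y 85.34 z [ 0.0038  0.0015 -1.    ] F [-0.22 -0.59  6.68] open 0.0224 q [ 0.73 -0.15 -0.31  0.   -1.41 -2.39]
```

View pics/wrist6.png

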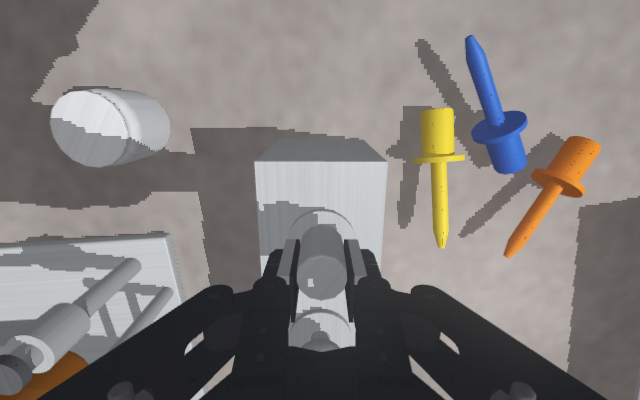

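The fingers hold the round head at an opening of 22 mm. I'll lift straight out and check.

>>> move_arm(plan=[{"offset": [0,0,-0.015],"turn": [0,0,0],"jaw": -1},{"offset": [0,0,-0.025],"turn": [0,0,0],"jaw": -1},{"offset": [0,0,-0.03],"turn": [0,0,0],"jaw": -1},{"offset": [0,0,-0.03],"turn": [0,0,0],"jaw": -1},{"offset": [0,0,-0.02],"turn": [0,0,0],"jaw": -1}])

```text
time: 6.68
position: [0.4906, 0.1783, 0.262]
orientation: [0.041, 0.999, 0.001, 0.002]
contact_force: [-0.3, -0.4, -0.4]
opening: 0.0223
```

>>> move_arm(plan=[{"offset": [0,0,0],"turn": [0,0,0],"jaw": -1},{"offset": [0,0,0],"turn": [0,0,0],"jaw": -1}])

```text
time: 6.85
position: [0.4904, 0.1786, 0.2597]
orientation: [0.041, 0.999, 0.001, 0.001]
contact_force: [-0.2, 0.9, -1.5]
opening: 0.0227
```

```bash
python3 - <<'E'
from h import *
st(); s=snap('wrist','wrist7');snap('scene','scene7');snap('top','top7')
crop('scene7','c8',300,60,460,240,4)
E
```

```text
t 6.85 p [0.4904 0.1786 0.2597] yaw_y 85.33 z [ 0.0018  0.0022 -1.    ] F [-0.17  0.86 -1.48] open 0.0227 q [ 0.74 -0.17 -0.11 -0.   -1.63 -2.39]
```

View pics/wrist7.png

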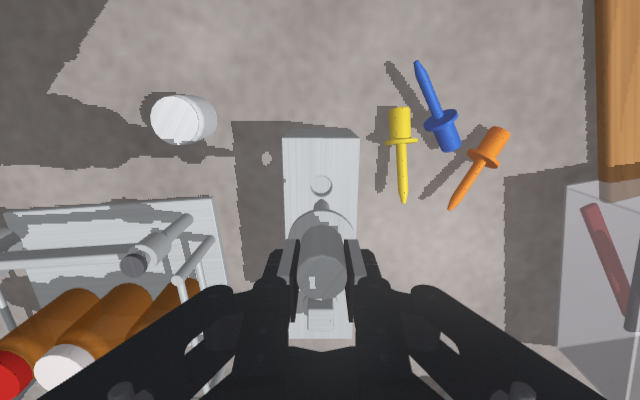

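View pics/c8.png

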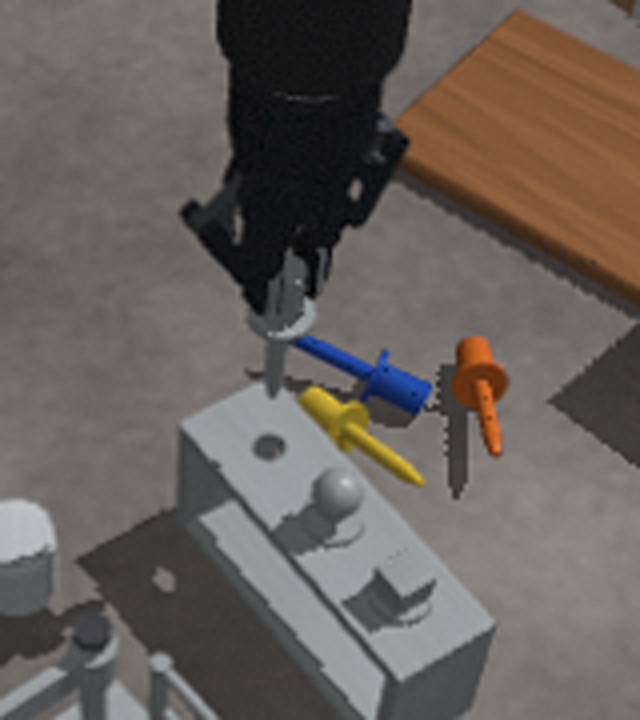

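The pin is out of its well, with its shank visible in the scene crop. I'll check tilt and pin position in the hand with overlays.

```bash
cat >> h.py <<'E'
def overlay(fn,out,O,axis,u0,v0,u1,v1,k):
    s=load(fn); im=cv2.resize(s['image'][v0:v1,u0:u1,::-1],None,fx=k,fy=k,interpolation=cv2.INTER_CUBIC)
    axis=np.array(axis)/np.linalg.norm(axis); a=np.cross(axis,[1,0,0]); a/=np.linalg.norm(a); b=np.cross(axis,a)
    for h,r,c in((0,.019,(0,0,255)),(.04,.012,(0,255,0)),(-.056,.006,(255,0,0)),(-.07,.0025,(0,255,255))):
        pts=[(proj(s,np.array(O)+axis*h+r*(np.cos(t)*a+np.sin(t)*b))-[u0-.5,v0-.5])*k-.5 for t in np.linspace(0,6.28,40)]
        cv2.polylines(im,[np.array(pts).round().astype(int)],True,c,1)
    cv2.imwrite(f'pics/{out}.png',im)
E
python3 - <<'E'
from h import *
p=bot.get_obs()['position']
O=[p[0],p[1],p[2]-.041]
overlay('wrist7','o1',O,[0,0,1],250,160,390,310,4)
overlay('scene7','o2',O,[0,0,1],330,90,430,190,6)
E
```

```text
(no output)
```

View pics/o1.png

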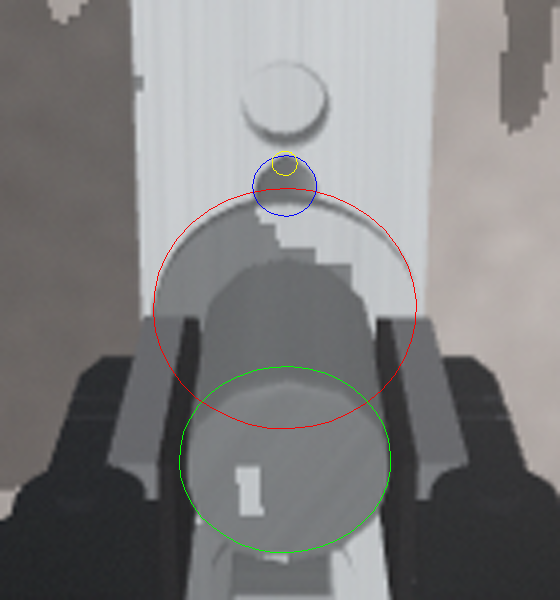

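View pics/o2.png

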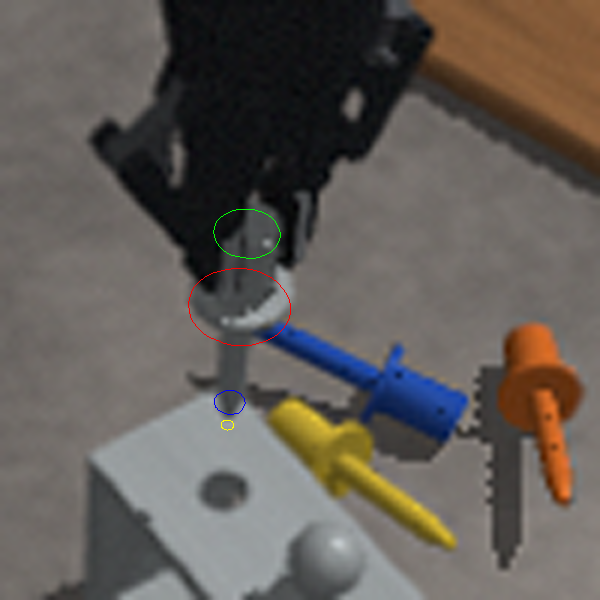

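The pin is upright and centred in the jaws, with its origin about 41 mm below the TCP. I'll carry it to above the eye at about (0.540, -0.197).

>>> move_arm(plan=[{"offset": [0,0,-0.03],"turn": [0,0,0],"jaw": -1},{"offset": [-0.008,-0.037,0],"turn": [0,0,0],"jaw": -1},{"offset": [-0.008,-0.037,0],"turn": [0,0,0],"jaw": -1},{"offset": [-0.008,-0.037,0],"turn": [0,0,0],"jaw": -1},{"offset": [-0.008,-0.037,0],"turn": [0,0,0],"jaw": -1}])

```text
time: 7.42
position: [0.5095, 0.0268, 0.2871]
orientation: [0.04, 0.999, -0.0, -0.001]
contact_force: [2.0, 0.1, -0.8]
opening: 0.0223
```

>>> move_arm(plan=[{"offset": [-0.008,-0.037,0],"turn": [0,0,0],"jaw": -1},{"offset": [-0.008,-0.037,0],"turn": [0,0,0],"jaw": -1},{"offset": [-0.008,-0.037,0],"turn": [0,0,0],"jaw": -1},{"offset": [-0.008,-0.037,0],"turn": [0,0,0],"jaw": -1},{"offset": [-0.008,-0.037,0],"turn": [0,0,0],"jaw": -1}])

```text
time: 7.83
position: [0.5343, -0.1613, 0.2869]
orientation: [0.041, 0.999, 0.0, -0.001]
contact_force: [1.3, 0.1, -0.6]
opening: 0.0225
```

>>> move_arm(plan=[{"offset": [-0.008,-0.037,0],"turn": [0,0,0],"jaw": -1},{"offset": [0,0,0],"turn": [0,0,0],"jaw": -1},{"offset": [0,0,0],"turn": [0,0,0],"jaw": -1},{"offset": [0,0,0],"turn": [0,0,0],"jaw": -1}])

```text
time: 8.17
position: [0.5394, -0.1971, 0.287]
orientation: [0.041, 0.999, 0.0, -0.001]
contact_force: [-0.7, 0.2, -2.0]
opening: 0.0226
```

```bash
python3 - <<'E'
from h import *
st(); s=snap('wrist','wrist8');snap('scene','scene8')
p=bot.get_obs()['position']; print(rel([.540,-.197,.24]))
overlay('scene8','o3',[p[0],p[1],p[2]-.041],[0,0,1],200,180,320,300,5)
E
```

```text
t 8.1667 p [ 0.5394 -0.1971  0.287 ] yaw_y 85.29 z [-2.2e-03  5.0e-04 -1.0e+00] F [-0.67  0.23 -1.98] open 0.0226 q [-0.   -0.02  0.08 -0.   -1.67 -1.65]
[-0.0004 -0.0009  0.0479]
```

View pics/wrist8.png

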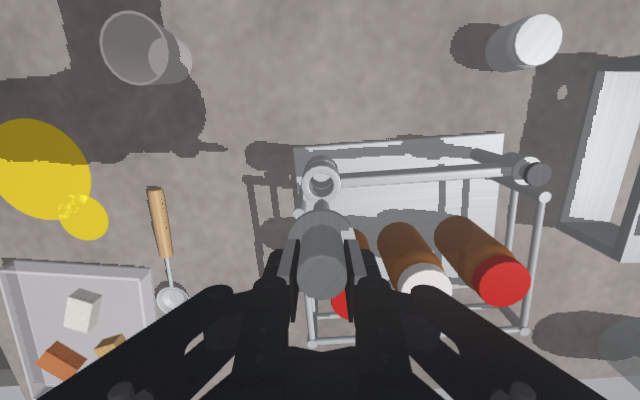

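View pics/o3.png

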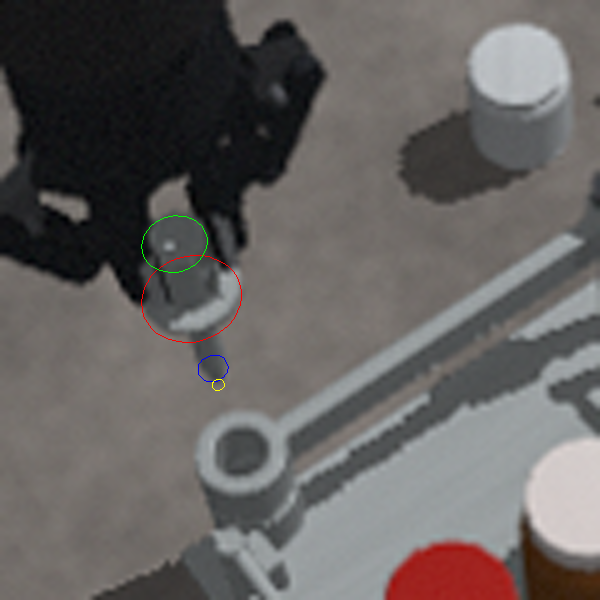

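The wrist view shows the eye mouth at (322,182), in line with the shank. The scene overlay's pin axis points into the eye at crop (242,452). The gate is still shut.

```bash
python3 - <<'E'
from h import *
s=load('wrist8'); crop('wrist8','c9',280,140,370,230,7)
for a in ([.540,-.197,.115],[.54,-.197,.08]): print(proj(s,a))
print(atz(s,322,182,.115))
E
```

```text
[321.67578703 183.94264141]
[321.63355655 175.82615455]
[ 0.53807054 -0.19652261  0.115     ]
```

View pics/c9.png

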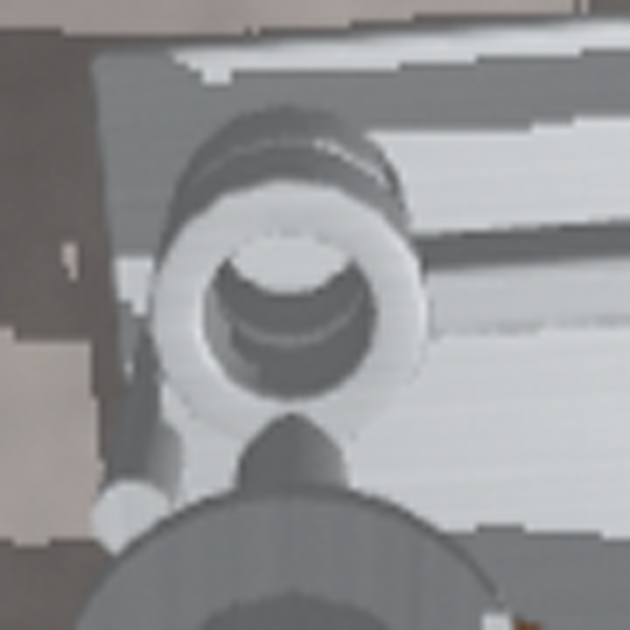

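The eye centre is at (321.4,185), against a predicted (321.7,184), and the knuckle lies right below it. Descending.

>>> move_arm(plan=[{"offset": [0,0,0.03],"turn": [0,0,0],"jaw": -1},{"offset": [0,0,0.02],"turn": [0,0,0],"jaw": -1},{"offset": [0,0,0.015],"turn": [0,0,0],"jaw": -1},{"offset": [0,0,0.01],"turn": [0,0,0],"jaw": -1},{"offset": [0,0,0],"turn": [0,0,0],"jaw": -1}])

```text
time: 8.68
position: [0.539, -0.1957, 0.2109]
orientation: [0.04, 0.999, 0.0, -0.002]
contact_force: [0.0, -0.3, -2.4]
opening: 0.0226
```

```bash
python3 - <<'E'
from h import *
st(); s=snap('wrist','wrist9');snap('scene','scene9')
crop('scene9','c10',200,200,300,300,6);print(rel([.540,-.197,.16]))
E
```

```text
t 8.6833 p [ 0.539  -0.1957  0.2109] yaw_y 85.43 z [-0.0035  0.001  -1.    ] F [ 0.04 -0.33 -2.44] open 0.0226 q [ 0.   -0.03 -0.07 -0.   -1.54 -1.65]
[-0.     -0.0004  0.0541]
```

View pics/c10.png

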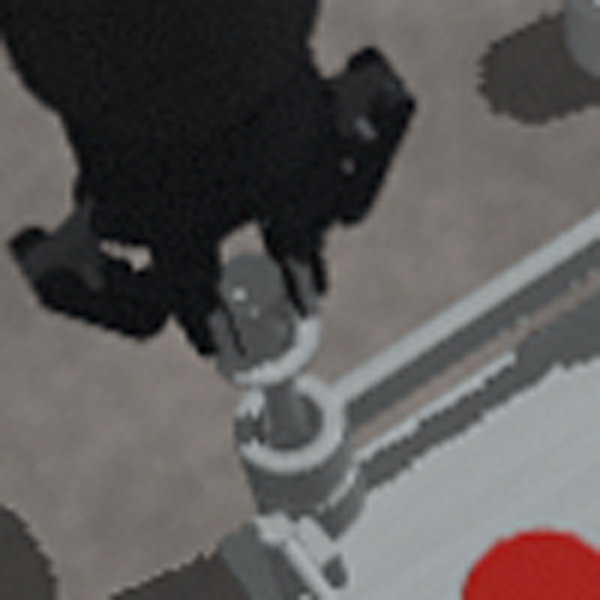

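The shank is inside the eye at crop (290,425), with no contact force. Continuing down.

>>> move_arm(plan=[{"offset": [0,0,0.01],"turn": [0,0,0],"jaw": -1},{"offset": [0,0,0.01],"turn": [0,0,0],"jaw": -1},{"offset": [0,0,0],"turn": [0,0,0],"jaw": -1}])

```text
time: 9.03
position: [0.5391, -0.1965, 0.1908]
orientation: [0.041, 0.999, 0.001, -0.001]
contact_force: [-0.1, -0.7, -2.9]
opening: 0.0226
```

>>> move_arm(plan=[{"offset": [0,0,0.01],"turn": [0,0,0],"jaw": -1},{"offset": [0,0,0.008],"turn": [0,0,0],"jaw": -1},{"offset": [0,0,0],"turn": [0,0,0],"jaw": -1}])

```text
time: 9.28
position: [0.5389, -0.1968, 0.1727]
orientation: [0.041, 0.999, 0.0, -0.002]
contact_force: [0.4, 0.9, -1.0]
opening: 0.0224
```

>>> move_arm(plan=[{"offset": [0,0,0.006],"turn": [0,0,0],"jaw": -1},{"offset": [0,0,0],"turn": [0,0,0],"jaw": -1}])

```text
time: 9.45
position: [0.5394, -0.197, 0.1681]
orientation: [0.041, 0.999, 0.0, -0.001]
contact_force: [0.9, 0.6, -1.8]
opening: 0.0223
```

```bash
python3 - <<'E'
from h import *
st(); snap('scene','scene10')
crop('scene10','c11',200,200,300,300,6)
E
```

```text
t 9.45 p [ 0.5394 -0.197   0.1681] yaw_y 85.32 z [-1.4e-03  4.0e-04 -1.0e+00] F [ 0.94  0.56 -1.84] open 0.0223 q [-0.   -0.02 -0.13 -0.   -1.46 -1.65]
```

View pics/c11.png

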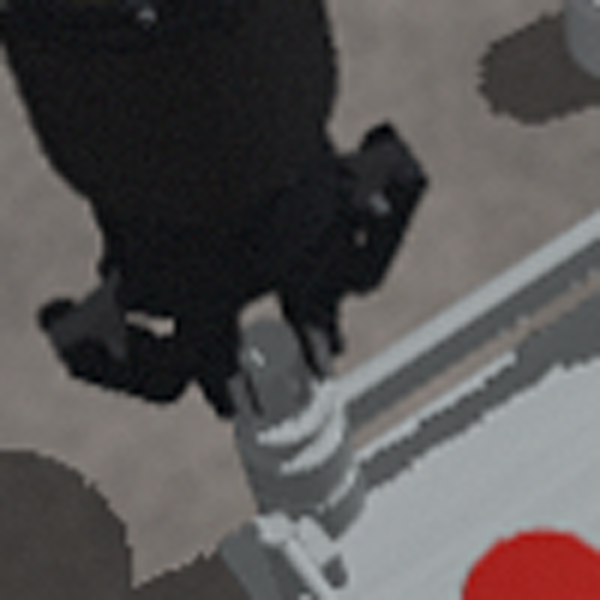

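The collar is roughly 10 mm above the eye, and nothing is touching. Lowering in small steps until contact.

>>> move_arm(plan=[{"offset": [0,0,0.006],"turn": [0,0,0],"jaw": -1},{"offset": [0,0,0],"turn": [0,0,0],"jaw": -1}])

```text
time: 9.67
position: [0.5395, -0.1969, 0.1623]
orientation: [0.041, 0.999, 0.0, -0.0]
contact_force: [0.2, 1.2, -2.4]
opening: 0.0226
```

>>> move_arm(plan=[{"offset": [0,0,0.003],"turn": [0,0,0],"jaw": -1},{"offset": [0,0,0],"turn": [0,0,0],"jaw": -1}])

```text
time: 9.83
position: [0.5396, -0.197, 0.1597]
orientation: [0.041, 0.999, 0.0, -0.0]
contact_force: [0.9, 0.3, -0.6]
opening: 0.0225
```

>>> move_arm(plan=[{"offset": [0,0,0.002],"turn": [0,0,0],"jaw": -1},{"offset": [0,0,0],"turn": [0,0,0],"jaw": -1}])

```text
time: 10.0
position: [0.5396, -0.197, 0.158]
orientation: [0.041, 0.999, 0.0, -0.0]
contact_force: [0.6, -0.1, -1.6]
opening: 0.0225
```

>>> move_arm(plan=[{"offset": [0,0,0.002],"turn": [0,0,0],"jaw": -1},{"offset": [0,0,0],"turn": [0,0,0],"jaw": -1}])

```text
time: 10.17
position: [0.5397, -0.1971, 0.1561]
orientation: [0.041, 0.999, 0.0, -0.0]
contact_force: [0.4, -0.1, -1.8]
opening: 0.0224
```

>>> move_arm(plan=[{"offset": [0,0,0.002],"turn": [0,0,0],"jaw": -1},{"offset": [0,0,0],"turn": [0,0,0],"jaw": -1}])

```text
time: 10.33
position: [0.54, -0.1973, 0.156]
orientation: [0.041, 0.999, -0.0, 0.001]
contact_force: [-1.7, 0.9, 4.9]
opening: 0.0222
```

```bash
python3 - <<'E'
from h import *
st(); snap('scene','scene11')
crop('scene11','c12',200,200,300,300,6)
E
```

```text
t 10.3333 p [ 0.54   -0.1973  0.156 ] yaw_y 85.35 z [ 1.6e-03 -9.0e-04 -1.0e+00] F [-1.7   0.85  4.92] open 0.0222 q [-0.   -0.02 -0.15  0.   -1.43 -1.65]
```

View pics/c12.png

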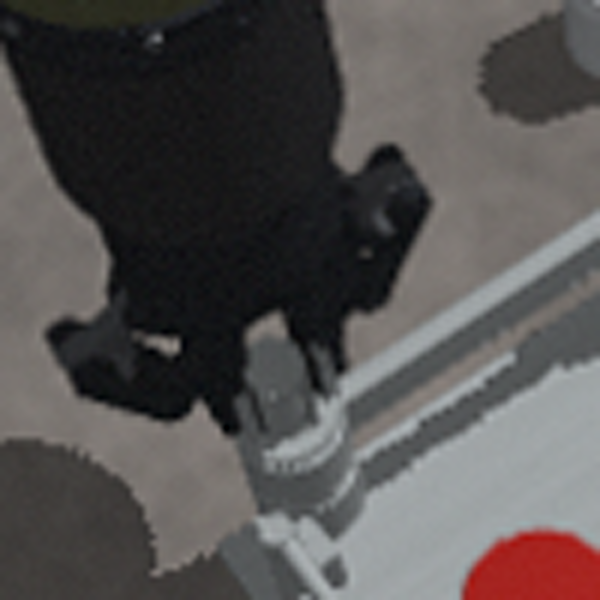

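Contact at TCP z 0.156, exactly where the collar should meet the gate. I'll open partway and rise straight up.

>>> move_arm(plan=[{"offset": [0,0,-0.001],"turn": [0,0,0],"jaw": 0.2},{"offset": [0,0,0],"turn": [0,0,0],"jaw": 0.2},{"offset": [0,0,0],"turn": [0,0,0],"jaw": 0.2},{"offset": [0,0,0],"turn": [0,0,0],"jaw": 0.2}])

```text
time: 10.72
position: [0.5397, -0.197, 0.1551]
orientation: [0.041, 0.999, 0.0, -0.0]
contact_force: [0.2, -0.0, 0.1]
opening: 0.0513
```

>>> move_arm(plan=[{"offset": [0,0,-0.015],"turn": [0,0,0],"jaw": 0.2},{"offset": [0,0,-0.03],"turn": [0,0,0],"jaw": 0.2},{"offset": [0,0,-0.035],"turn": [0,0,0],"jaw": 0.2},{"offset": [0,0,-0.035],"turn": [0,0,0],"jaw": 0.2},{"offset": [0.03,0,0],"turn": [0,0,0],"jaw": 0.2}])

```text
time: 11.13
position: [0.514, -0.1956, 0.2768]
orientation: [0.041, 0.999, -0.002, 0.004]
contact_force: [-1.4, -0.0, 1.4]
opening: 0.0511
```

>>> move_arm(plan=[{"offset": [0.04,0,0],"turn": [0,0,0],"jaw": 0.2},{"offset": [0.04,0,0],"turn": [0,0,0],"jaw": 0.2},{"offset": [0.02,0,0],"turn": [0,0,0],"jaw": 0.2},{"offset": [0,0,0],"turn": [0,0,0],"jaw": 0.2},{"offset": [0,0,0],"turn": [0,0,0],"jaw": 0.2}])

```text
time: 11.55
position: [0.4097, -0.1865, 0.2711]
orientation: [0.041, 0.999, 0.0, 0.001]
contact_force: [1.0, -0.8, 0.4]
opening: 0.0509
```

```bash
python3 - <<'E'
from h import *
st(); snap('scene','scene12'); snap('top','top12'); snap('wrist','wrist12')
overlay('scene12','o4',[.540,-.197,.115],[0,0,1],200,200,300,300,5)
overlay('top12','o5',[.540,-.197,.115],[0,0,1],390,140,490,240,5)
crop('scene12','c13',200,200,300,300,5)
cv2.imwrite('pics/o45.png',cv2.resize(np.vstack([np.hstack([cv2.imread('pics/o4.png'),cv2.imread('pics/c13.png')])]),None,fx=.8,fy=.8))
E
```

```text
t 11.55 p [ 0.4097 -0.1865  0.2711] yaw_y 85.33 z [ 2.6e-03  1.0e-04 -1.0e+00] F [ 1.01 -0.83  0.38] open 0.0509 q [ 0.02 -0.37 -0.25 -0.   -1.69 -1.68]
```

View pics/o45.png

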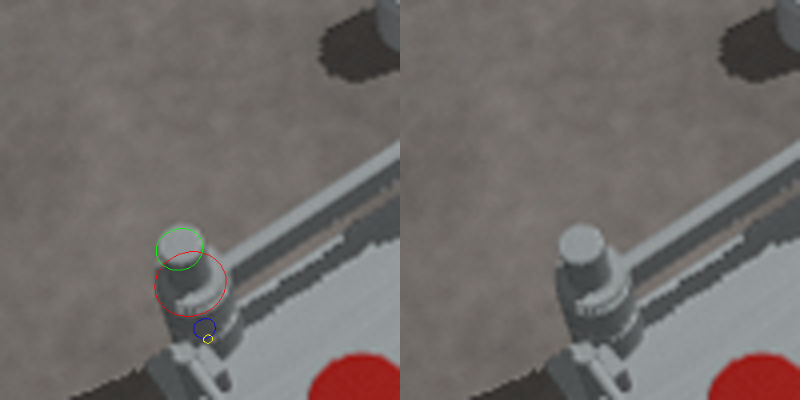

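View pics/top12.png

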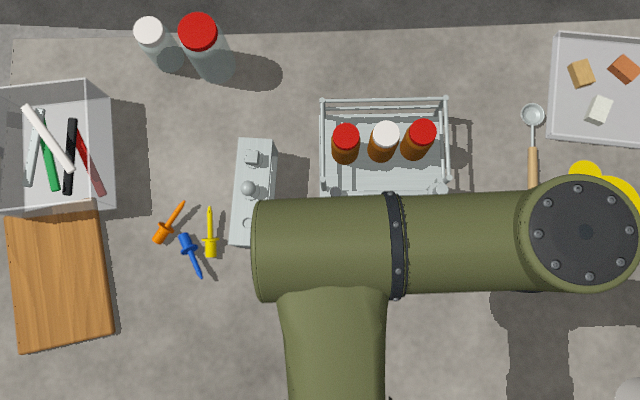

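View pics/wrist12.png

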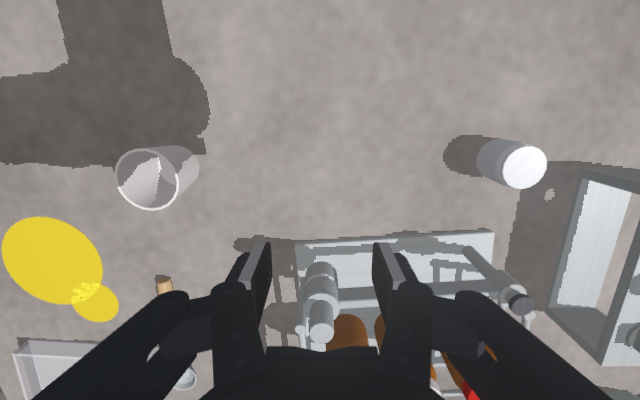

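The scene view shows the pin upright with its collar on the eye. The head top is at crop (181,243), within about a pixel of the upright prediction, and the gate bar is on its shut line. The wrist view agrees and the gripper is clear. Handing in.

```bash
python3 - <<'E'
from workcell import bot
print(bot.job_done())
E
```

```text
the job is handed in; nothing more can be done
None
```

The gate is shut, and the grey round-headed pin stands through the eye and the knuckle with its collar on the gate. I handed the job in at about 11.6 s of the 54 s allowed.

- **Gate:** I pushed it onto its stop with the jaws closed; the force rose to about 30 N there. I then measured the eye at (0.540, -0.197), about 1.5 mm from the knuckle position measured at the start, (0.540, -0.196).
- **Pin:** I lowered it until the collar met the gate at TCP z 0.156, the height I had predicted, with about 5 N of contact. Then I let go and backed the arm off.
- **Last checks:** In the final scene and wrist pictures the pin is upright and seated, the gate is shut and the gripper is well clear. The arm hid the pin in the last top picture, so I could not confirm it from that view.
- **Disagreements:** My first four move calls were refused for missing fields and nothing moved. The scene and top cameras differed by up to 6 mm on single-view positions, or 8 mm at the hinge, so I used combined or wrist-checked values. The wrist and scene views also disagreed by a few mm on the pin's height in the gripper.
- **Look-alikes:** The blue, orange and yellow pins had toppled by my second top picture. I never aimed at them, I don't know why they fell, and they are still on the counter.

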